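Take the battery holder out of the green lantern

TASK

The green lantern's batteries need changing: lift off its cap and stand it, knob up, in the middle of the round cork mat. Then pull the battery holder straight up out of the lantern and stand it upright in the middle of the open part of the blue caddy's pulled-out tray.

Things in the scene. Friction and masses are not known exactly. Their poses are not given: they have to be found in the camera images.
- cap_knob (a point): Black knob (26 mm diameter, 36 tall) on the green lantern's loose cap (upturned cup, 88 mm wide, 58 high, flat top 76 wide, 0.12 kg). Point: on the knob's axis, 24 mm above the cap's flat top, 82 above its lower rim; z up. The cap rests round an 8 mm collar with 3 mm play and hides the battery holder: lift 60 mm straight up. The lantern is fixed; an orange one, 166 mm tall, is 150 mm beside it.
- holder_post (a point): Yellow pull post (18 mm diameter, 40 tall) on the loose battery holder (cylinder 50 mm wide, 52 high, 0.14 kg). Point: on the post's axis, 26 mm above the holder's top disc, 78 above its underside; z up. It stands 50 mm deep in the green lantern's 58 mm wide well, under the cap and on its axis; with the cap off, the whole post is above the collar. Lift 60 mm straight up to free it.
- mat_top (a point): Centre of the top face of the round cork mat (130 mm across, 6 mm thick, fixed, lying at one end of the steel shelf, the caddy at the other); z up. With the cap standing on the mat, cap_knob is 82 mm above this point. A jar 90 mm and a mug 80 mm high stand mid-shelf.
- tray_spot (a point): Middle of the open part of the grey tray pulled out of the blue battery caddy: on the tray's floor, 45 mm behind its front face; z up, x from the front into the caddy. Inside 92 mm wide, walls 4 mm, rim 18 mm above the floor; 90 mm or more stand out of the caddy, whose top is 49 mm above this point. It slides stiffly (8 N). With the holder standing here, holder_post is 78 mm above this point.
Mind the look-alikes: they are no part of the job. What is shaped like the part that bears cap_knob but pink or yellow is not meant.

How it is judged:
On the way, in this order (a step that is already met when the one before it is completed fails the run):
1. the cap stands on the cork mat, let go, before the holder is taken out (horizontal distance between cap_knob and mat_top below 0.03 m and angle between cap_knob's own z axis and vertical below 0.17 rad and z of cap_knob in the frame of mat_top below 0.09 m and contact force between the fingers and cap below 0.2 N and distance of holder_post from where it was at the start of the episode below 0.03 m), for 0.2 s.
2. the battery holder stands in the caddy's tray, let go (horizontal distance between holder_post and tray_spot below 0.03 m and angle between holder_post's own z axis and vertical below 0.17 rad and z of holder_post in the frame of tray_spot below 0.086 m and contact force between the fingers and holder below 0.2 N), for 0.2 s.
At the end, for the whole second after the job is handed in: The cap stands upright (within 10 degrees) on the cork mat, its axis within 30 mm of the mat's centre; the battery holder stands upright (within 10 degrees) on the floor of the caddy's tray, its axis within 30 mm of the middle of the open part; both released and at rest (all of step 2 and horizontal distance between cap_knob and mat_top below 0.03 m and angle between cap_knob's own z axis and vertical below 0.17 rad and z of cap_knob in the frame of mat_top below 0.09 m and contact force between the fingers and cap below 0.2 N and linear speed of each of cap, holder below 0.03 m/s); the robot touches nothing.
It also fails if it takes over 54 s, if anything falls off the work surface, if the arm or the gripper's body presses on something with over 40 N, if the wrist force passes 120 N, or if a joint passes its speed limit or range.

ROBOT

A 7-joint arm with a two-finger parallel gripper is mounted at the origin on the work surface. World frame = base frame: x ahead of the robot, y to its left, z up, the work surface at z = 0. Lengths are in m, angles in rad, forces in N, time in s.
With the tool pointing down it reaches from about 0.4 to 0.875 m from the base axis. Payload 19.3 kg.
Tool frame: the origin (TCP) lies midway between the tips of the shut fingers; the grasp point (between the pads) lies robot.grasp_offset behind it (robot.grasp_offset is the distance from the TCP to the grasp point, in m); z points along the fingers, y is the direction in which the jaws open and shut (so a half turn about z gives the same grasp; the last joint's range is limited). The gripper opens to 85 mm and grips with 20 to 120 N. Pads are 22 mm wide; open, the fingers measure 114 mm over their backs; the gripper's body (76 mm by 85 mm) begins 54 mm behind the grasp point. The pads swing forward as they close: fully open they stand 13 mm farther back than shut.
Start: joints at [-1.195, 0.521, -0.036, 1.599, 0.021, 1.021, -0.113], TCP at [0.27, 0.564, 0.193] pointing down, gripper open.
Joint ranges: [-2.91, 2.91], [-0.3, 2.13], [-1.5, 1.42], [0.17, 2.43], [-1.26, 4.41], [0.16, 1.93], [-2.52, 2.52]. Speed limits (rad/s): [1.89, 1.89, 2.39, 2.39, 3.01, 3.01, 3.01].

INTERFACE

Orientations are given as a unit quaternion [w, x, y, z].
In Python, from workcell import monitor, imaging, robot gives the robot as it stands.
- The arm moves only by the tool send_rows, never from a script. Its argument "moves" is a list that holds one entry, the list of rows, each a list of 5 numbers: the finger opening in cm, from 0 to 8.54, then the shift along the tool's x, y, z in cm, then the turn about the tool's z in degrees. In form: [[[hand, dx, dy, dz, yaw], ...]]. A call has 1 to 5 rows; each row is the pose to reach, as a shift and turn from the pose commanded when the call began, along the tool's axes at that moment; what a row does not reach only later rows make up. A row lasts 1/10 s, in which the tool goes at most 50 mm and 8.59 degrees, less where a joint would pass 70% of its speed; a pose out of reach is approached as far as the arm can. A call with a gripper value outside its range is refused whole. The fingers move at their own pace and stop on an object; "squeeze" is the grip in N (left out, the last holds). Time passes only in rows, so rows that repeat a pose let the fingers close. It gives the time, the measured TCP pose, the force and the opening at its end, in the units of the state.
- monitor.state(): the state, without advancing time (a new reading comes with each control period).
- imaging.grab_frame(name): name is "scene" or "top"; returns a dict with "pixels" (384x512x3 uint8, red, green, blue), "fx", "fy", "cx", "cy" (pixels), "rvec" (rotation vector, rad) and "tvec" (3), from world to camera coordinates, as OpenCV has them. Camera axes: x right, y down, z forward; pixel columns grow to the right and rows downward; lengths in m; the calibration is good to about 2 mm. A picture is of the moment at which its call begins. There is no depth.
- robot.hand_in(): hands the job in, once; it reports no verdict.
The state is a dict: "t": time; "joints": joint angles; "qvel": joint speeds; "joint_efforts": joint torques, N m; "ee_pos": TCP position; "orientation": TCP orientation; "force": force on the tool from outside, world axes, zero at the start; "moment": the same for the moment, N m; "width": opening from 0.0 (shut) to 1.0 (fully open).
Only numpy, scipy, OpenCV 4.12 (cv2) and the standard library are available. Lean on these libraries where they do the work, as an engineer would, in place of code of your own. Each camera call takes 0.05 s, during which the arm holds its last target. There are 200 camera calls.

## Working session

There is one attempt and no reset: what is moved stays moved. The work goes in short steps, Python scripts to look and compute and a tool call to move; the robot and the scene stay as the last step left them, time stands still between calls to the robot, and variables do not carry over. Pictures are saved under pics/ and viewed, about 8 in all and at most 12, crops included, and the job is handed in when it is done.

Besides the shell and the picture viewer there is one more tool, called after "Call:" as a command line: name --argument value ..., lists and objects as JSON in quotes. send_rows: Moves the arm, as the interface text tells. Its arguments: {"type":"object","properties":{"moves":{"type":"array","items":{"type":"array","items":{"type":"array","items":{"type":"number"}}}},"squeeze":{"type":"number"}},"required":["moves"]}

```bash
mkdir -p pics; ls; cat > h.py <<'E'
import sys; sys.path.insert(0,'.')
import numpy as np, cv2
from workcell import monitor, imaging, robot
def grab(n):
    f=imaging.grab_frame(n); K=np.array([[f['fx'],0,f['cx']],[0,f['fy'],f['cy']],[0,0,1.]])
    R=cv2.Rodrigues(np.array(f['rvec'],float))[0]; t=np.array(f['tvec'],float).ravel()
    return f['pixels'],K,R,t
def onplane(c,u,v,z):
    _,K,R,t=c; C=-R.T@t; d=R.T@np.linalg.inv(K)@np.array([u,v,1.]); return C+d*(z-C[2])/d[2]
def two(c1,p1,c2,p2):
    P=[K@np.c_[R,t] for _,K,R,t in (c1,c2)]
    X=cv2.triangulatePoints(P[0],P[1],np.array(p1,float).reshape(2,1),np.array(p2,float).reshape(2,1)).ravel(); return X[:3]/X[3]
def proj(c,X):
    _,K,R,t=c; p=K@(R@np.array(X,float)+t); return p[:2]/p[2]
E
python3 - <<'E'
from h import *
for n in('scene','top'):
    c=grab(n); cv2.imwrite(f'pics/{n}0.png',cv2.resize(c[0][:,:,::-1],(800,600),interpolation=cv2.INTER_CUBIC)); np.save(n+'0.npy',c[0])
    print(n,-c[2].T@c[3],c[1][0,0],c[2][2])
print(monitor.state(),robot.grasp_offset)
E
```

```text
pics
scene [ 1.45710537 -0.40291062  0.87262748] 410.52331316351194 [-0.66996936  0.41584221 -0.61499294]
top [0.46850635 0.09155504 1.47723325] 474.4641327194405 [ 0.163105   -0.00480432 -0.98659702]
{'t': 0.1, 'joints': array([-1.19523129,  0.52192036, -0.0363295 ,  1.59993689,  0.02117573,
        1.02110626, -0.11278048]), 'qvel': array([ 8.18077199e-04, -8.98451258e-04,  1.10293550e-03, -1.70967315e-03,
        4.43495599e-05, -4.89148359e-05, -1.20096998e-03]), 'joint_efforts': array([ 4.22541343e-03, -9.28484845e+01,  1.98460199e+00, -3.70523608e+01,
        1.81742065e-02,  5.43135626e-03,  5.97600842e-05]), 'ee_pos': array([0.26934827, 0.56361233, 0.19250954]), 'orientation': array([-8.58916223e-05,  2.21043003e-01,  9.75263937e-01, -4.85981682e-04]), 'force': array([ 0.15584521,  0.8986496 , -0.4644516 ]), 'moment': array([ 0.01217524,  0.02613769, -0.00094102]), 'width': 1.0018643276970545} 0.0187
```

View pics/scene0.png

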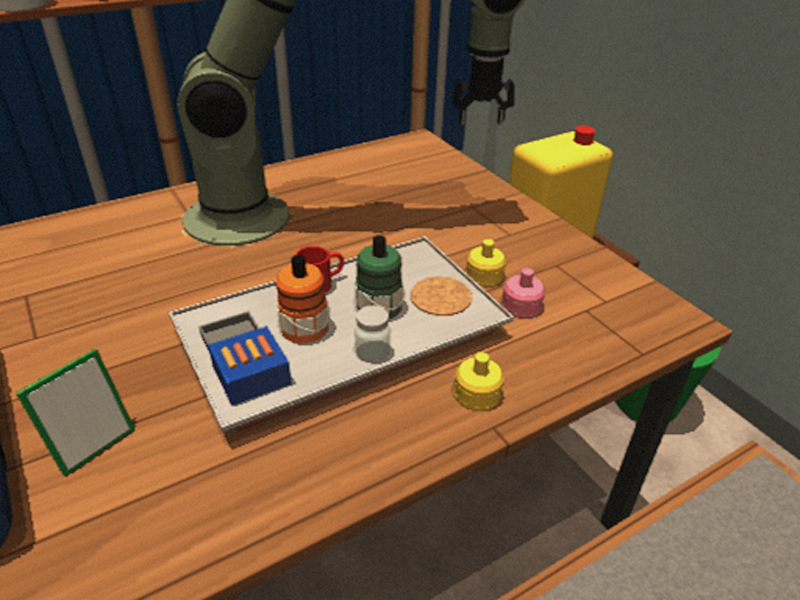

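View pics/top0.png

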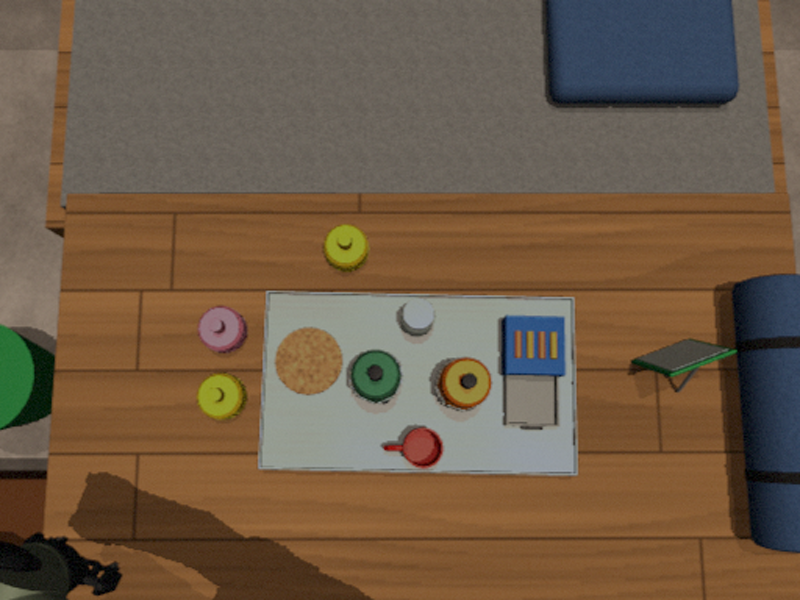

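The top view has the green lantern at (375,375) and the mat at (308,360). The jar is at (417,317), the mug at (420,447), and the tray at (530,400), opening toward the robot. Several things look like the cap:
- **Green cap on the lantern**, top (375,375): fits, being green and on the green lantern.
- **Yellow caps**, (346,247) and (221,397): wrong colour.
- **Pink cap**, (222,329): wrong colour.
- **Orange lantern**, (466,382): a different lantern.

I'll confirm the green one in an enlarged crop and measure at the same time.

```bash
python3 - <<'E'
from h import *
S=grab('scene');T=grab('top')
def blob(im,m,box):
    x0,y0,x1,y1=[int(round(b/1.5625)) for b in box]; mm=np.zeros(im.shape[:2],np.uint8); mm[y0:y1,x0:x1]=m[y0:y1,x0:x1]*255
    cs=cv2.findContours(mm,cv2.RETR_EXTERNAL,cv2.CHAIN_APPROX_NONE)[0]; c=max(cs,key=cv2.contourArea); return c,mm
def hsv(im): return cv2.cvtColor(im,cv2.COLOR_RGB2HSV).astype(int)
mats=[]
for c,box in((S,(405,270,480,320)),(T,(270,320,346,400))):
    h=hsv(c[0]); k,_=blob(c[0],(h[...,1]>60)&(h[...,0]<25),box); e=cv2.fitEllipse(cv2.convexHull(k)); print('mat',e); mats.append(e[0])
M=two(S,mats[0],T,mats[1]); print('mat',M, 'reproj',proj(S,M)-mats[0],proj(T,M)-mats[1])
kn=[]
for c,box in((S,(368,230,390,262)),(T,(362,362,390,388))):
    k,_=blob(c[0],c[0].max(2)<55,box); print('knob',cv2.boundingRect(k),cv2.minAreaRect(k),cv2.minEnclosingCircle(k))
h=hsv(T[0]);k,_=blob(T[0],(h[...,0]>50)&(h[...,0]<100)&(h[...,1]>80),(345,345,405,410));print('greencap',cv2.minEnclosingCircle(k))
a=cv2.resize(S[0][140:220,215:295],(400,400),interpolation=4);b=cv2.resize(T[0][215:265,215:265],(400,400),interpolation=4)
d=cv2.resize(T[0][195:280,315:375],(400,567),interpolation=4);e=cv2.resize(S[0][190:260,120:195],(400,373),interpolation=4)
cv2.imwrite('pics/crop1.png',np.hstack([a,b])[:,:,::-1])
pad=lambda x:cv2.copyMakeBorder(x,0,567-x.shape[0],0,0,0)
cv2.imwrite('pics/crop2.png',np.hstack([d,pad(e)])[:,:,::-1])
E
```

```text
mat ((281.87591552734375, 188.9088897705078), (25.45889663696289, 40.55399703979492), 94.78227996826172)
mat ((197.12466430664062, 230.6195068359375), (42.42170333862305, 43.10976028442383), 36.910762786865234)
mat [0.59739352 0.239773   0.0537963 ] reproj [ 0.44454333 -0.04157692] [0.31192472 0.18984998]
knob (239, 151, 9, 14) ((243.0, 157.5), (13.0, 8.0), 90.0) ((243.0806427001953, 157.66128540039062), 6.97877836227417)
knob (235, 234, 10, 10) ((239.5, 238.5), (9.0, 9.0), 90.0) ((239.42857360839844, 238.42857360839844), 5.0508599281311035)
greencap ((239.7739715576172, 240.2123260498047), 15.943929672241211)
```

View pics/crop1.png

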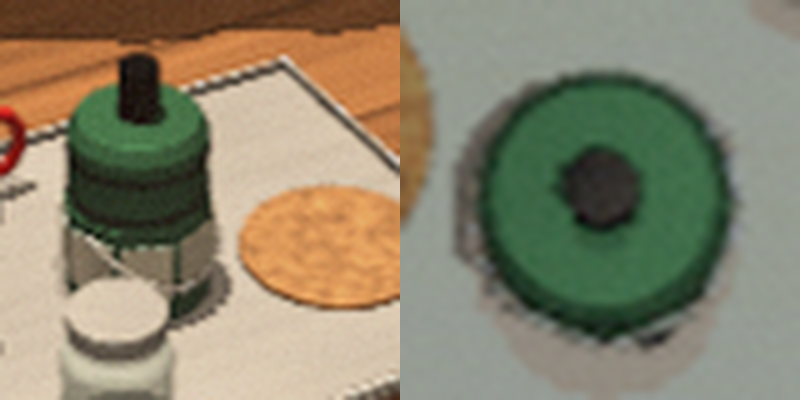

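View pics/crop2.png

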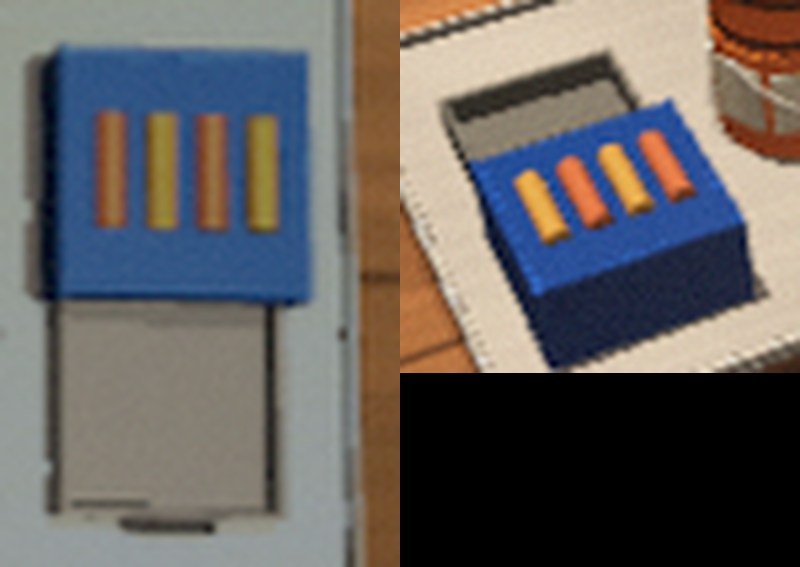

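The crops show the all-green lantern with a loose green cap and a black knob, knob top at scene (242.6,152.4) and top (239.5,238.3) in native pixels. They also show the empty tray with its front toward the robot. Next I'll triangulate.

```bash
python3 - <<'E'
from h import *
S=grab('scene');T=grab('top')
N=two(S,(242.6,152.4),T,(239.5,238.2));print('knobtop',N,proj(S,N),proj(T,N))
s=60/400; e=75/400
tp=lambda x,y:(315+x*s,195+y*s); sp=lambda x,y:(120+(x-400)*e,190+y*e)
for a,b in(((60,298),(672,100)),((312,302),(483,160)),((60,45),(745,220))):
    X=two(S,sp(*b),T,tp(*a));print('caddy',X,proj(T,X)-tp(*a),proj(S,X)-sp(*b))
# tray rim outer front corners
for a,b in(((48,515),(612,52)),((282,515),(442,104))):
    X=two(S,sp(*b),T,tp(*a));print('rim',X,proj(T,X)-tp(*a)); print(onplane(T,*tp(*a),M:=0.073))
for p in((48,310),(282,310)): print(onplane(T,*tp(*p),.073))
for p in((400/1,400),): pass
for n,c,ps in(('shelf',T,((265,292),(260,469),(577,474),(574,297))),):
    for p in ps: print(n,onplane(c,p[0]/1.5625,p[1]/1.5625,.048))
O=onplane(T,468/1.5625,381/1.5625,N[2]);print('orange',O)
for nm,p,z in(('jar',(417,317),.14),('mug',(421,445),.13)): print(nm,onplane(T,p[0]/1.5625,p[1]/1.5625,z))
st=monitor.state();print(st['ee_pos'],cv2.Rodrigues)
from scipy.spatial.transform import Rotation as Ro
q=st['orientation'];print(Ro.from_quat([*q[1:],q[0]]).as_matrix().round(3))
E
```

```text
knobtop [0.56245572 0.11031555 0.21572299] [242.93714407 152.38179711] [239.74916338 238.33208889]
caddy [ 0.56667351 -0.13143151  0.10113047] [-0.22239947 -0.08710458] [-0.31922319 -0.00824941]
caddy [ 0.56516058 -0.2381085   0.10410729] [-0.98225853 -0.33003125] [-1.4300675  -0.09446156]
caddy [ 0.67701468 -0.13489963  0.10457062] [0.07356384 0.03050701] [0.11527406 0.00111518]
rim [ 0.47288464 -0.13098593  0.06795277] [0.53019797 0.19388645]
[ 0.47343292 -0.12865341  0.073     ]
rim [ 0.47304919 -0.23212744  0.07114871] [0.10976835 0.03449125]
[ 0.4731437 -0.2313839  0.073    ]
[ 0.56312591 -0.13116622  0.073     ]
[ 0.5628628  -0.23498211  0.073     ]
shelf [0.73275126 0.32753127 0.048     ]
shelf [0.39370431 0.32865607 0.048     ]
shelf [ 0.38265283 -0.26883398  0.048     ]
shelf [ 0.72156356 -0.27793763  0.048     ]
orange [ 0.54747139 -0.04817342  0.21572299]
jar [0.66881641 0.03415815 0.14      ]
mug [0.4390584  0.02865664 0.13      ]
[0.26944942 0.56380969 0.19281759] <built-in function Rodrigues>
[[-0.902  0.431 -0.   ]
 [ 0.431  0.902 -0.   ]
 [-0.    -0.    -1.   ]]
```

```bash
cat > go.py <<'E'
from h import *
from scipy.spatial.transform import Rotation as Ro
def to(x,y,z,yaw_y=(0,1)):
    s=monitor.state();q=s['orientation'];R=Ro.from_quat([*q[1:],q[0]]).as_matrix()
    d=R.T@(np.array([x,y,z])-s['ee_pos'])*100; g=R.T@np.array([*yaw_y,0]); a=np.degrees(np.arctan2(-g[0],g[1]))
    print('t%.2f'%s['t'],s['ee_pos'].round(4),'shift cm',d.round(2),'len',np.linalg.norm(d).round(1),'yaw',round(a,1),'F',s['force'].round(1),'w',s['width'].round(3),'j',s['joints'].round(2))
if __name__=='__main__': to(*map(float,sys.argv[1:4]))
E
```

Call:
send_rows --moves '[[[8.5, -4.2, -2.5, -0.7, -5], [8.5, -8.3, -5.1, -1.5, -10], [8.5, -12.5, -7.7, -2.2, -15], [8.5, -16.7, -10.2, -2.9, -20], [8.5, -20.8, -12.8, -3.6, -25.5]]]'

```text
t: 0.8
ee_pos: [0.4029, 0.3569, 0.2294]
orientation: [0.0, -0.001, 1.0, 0.0]
force: [1.4, -0.7, 0.7]
width: 0.995
```

```bash
python3 go.py 0.562 0.110 0.27
```

```text
Traceback (most recent call last):
  File "go.py", line 7, in <module>
    if __name__=='__main__': to(*map(float,sys.argv[1:4]))
                             ~~^^^^^^^^^^^^^^^^^^^^^^^^^^^
  File "go.py", line 6, in to
    print('t%.2f'%s['t'],s['ee_pos'].round(4),'shift cm',d.round(2),'len',np.linalg.norm(d).round(1),'yaw',round(a,1),'F',s['force'].round(1),'w',s['width'].round(3),'j',s['joints'].round(2))
                                                                                                                                                  ^^^^^^^^^^^^^^^^
AttributeError: 'float' object has no attribute 'round'
```

Call:
send_rows --moves '[[[8.5, -2.5, -4, -1.5, 0], [8.5, -5, -8, -3, 0], [8.5, -7.5, -12, -4, 0], [8.5, -10, -16, -4, 0], [8.5, -12.5, -20, -4, 0]]]'

```text
t: 1.3
ee_pos: [0.5277, 0.1568, 0.2696]
orientation: [0.0, 0.0, 1.0, 0.0]
force: [0.9, 0.2, -0.1]
width: 1.0
```

```bash
sed -i "s/s\['width'\].round(3)/round(s['width'],3)/" go.py; python3 go.py 0.562 0.110 0.27
```

```text
t1.30 [0.5277 0.1568 0.2696] shift cm [-3.43 -4.68 -0.04] len 5.8 yaw -0.0 F [ 0.9  0.2 -0.1] w 1.0 j [-0.41  0.33  0.01  1.7  -0.01  1.11  1.18]
```

Call:
send_rows --moves '[[[8.5, -3.4, -4.7, 0, 0], [8.5, -3.4, -4.7, 0, 0], [8.5, -3.4, -4.7, 4, 0], [8.5, -3.4, -4.7, 8, 0], [8.5, -3.4, -4.7, 8, 0]]]'

```text
t: 1.8
ee_pos: [0.5582, 0.1111, 0.185]
orientation: [-0.003, 0.0, 1.0, -0.001]
force: [0.3, 0.2, 0.2]
width: 0.995
```

```bash
python3 - <<'E'
from h import *
S=grab('scene');T=grab('top')
b=cv2.resize(T[0][205:270,205:270],(400,400),interpolation=4);a=cv2.resize(S[0][130:200,205:275],(400,400),interpolation=4)
cv2.imwrite('pics/g1.png',np.hstack([a,b])[:,:,::-1])
print(monitor.state()['ee_pos'])
E
```

```text
[0.56084214 0.11178204 0.18977456]
```

View pics/g1.png

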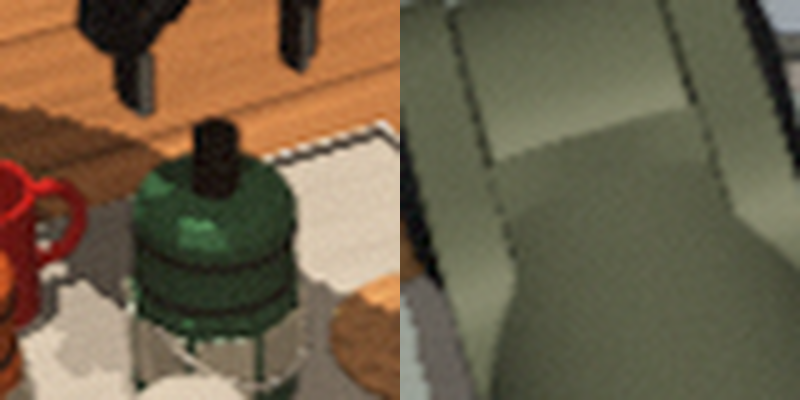

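```bash
python3 - <<'E'
from h import *
S=grab('scene'); k=400/70
p=S[0]
cv2.imwrite('pics/g2.png',cv2.resize(p[100:200,195:295],(600,600),interpolation=4)[:,:,::-1])
for X in((.561,.112-.0425,.203),(.561,.112+.0425,.203),(.561,.112,.19),(.5625,.110,.216),(.5625,.110,.18)): u=proj(S,X); print(X,u,(u-(195,100))*6)
print(monitor.state()['ee_pos'],monitor.state()['force'])
E
```

```text
(0.561, 0.0695, 0.203) [230.63036133 159.44914025] [213.78216798 356.69484148]
(0.561, 0.1545, 0.203) [255.35293373 151.88560646] [362.11760237 311.31363877]
(0.561, 0.112, 0.19) [243.15232767 159.25552479] [288.91396601 355.53314873]
(0.5625, 0.11, 0.216) [242.85237112 152.3375865 ] [287.11422674 314.02551901]
(0.5625, 0.11, 0.18) [242.80983733 162.44835227] [286.85902396 374.69011359]
[0.56153287 0.11194553 0.19073555] [ 0.52606261 -0.27089365  1.37741584]
```

View pics/g2.png

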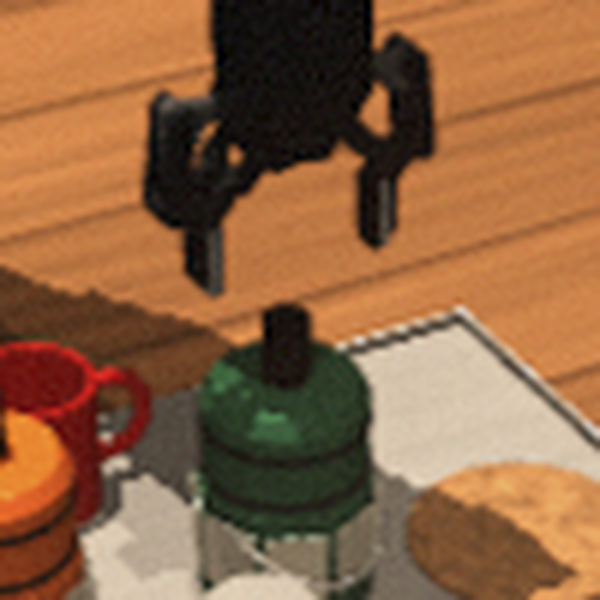

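```bash
python3 - <<'E'
from h import *
S=grab('scene');T=grab('top')
d=np.array([.431,.902,0])*.0425; c=np.array([.2694,.5637,.2055])
for s in(-1,1): print('exp start 800-scale scene',proj(S,c+s*d)*1.5625,'top',proj(T,c+s*d)*1.5625)
s0=np.load('scene0.npy');t0=np.load('top0.npy')
a=cv2.resize(s0[20:90,275:345],(400,400),interpolation=4);b=cv2.resize(t0[324:384,20:80],(400,400),interpolation=4)
cv2.imwrite('pics/g3.png',np.hstack([a,b])[:,:,::-1])
for s in(-1,1): print('crop exp',(proj(S,c+s*d)-(275,20))*400/70,(proj(T,c+s*d)-(20,324))*400/60)
E
```

```text
exp start 800-scale scene [462.0473663  139.29296607] top [121.81098192 563.38387327]
exp start 800-scale scene [495.41446191 138.60929116] top [ 76.48934535 540.38516993]
crop exp [118.34465391 395.12856163] [386.39352286 243.77119261]
crop exp [240.37288927 392.62826483] [193.02120685 145.6433917 ]
```

View pics/g3.png

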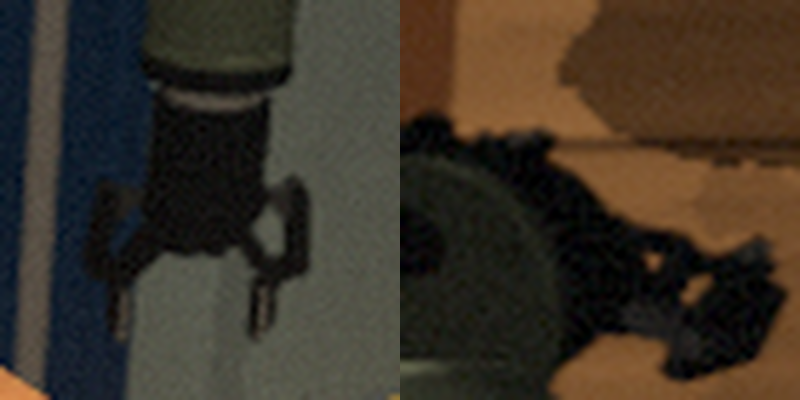

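```bash
python3 - <<'E'
from h import *
S=grab('scene');T=grab('top')
k=1.5625
print('base scene exp',proj(S,(0,0,0))*k,'ring z.02',proj(S,(.0,0,.02))*k)
for n,a,b in(('tablecorner',(730,333),(68,195)),('yknob',(482,360),(345,241)),('pink',(527,273),(217,326)),('yellow2',(488,244),(217,393)),('shelf far+y',(511,318),(265,292)),('shelf near+y',(425,238),(260,469)),('shelf -y',(173,315),(577,474)),('shelf far-y',(226,425),(574,297))):
    X=two(S,np.array(a)/k,T,np.array(b)/k); print(n,X.round(4),(proj(T,X)*k-b).round(1),(proj(S,X)*k-a).round(1))
# gripper tips now, scene, assume y,x known -> z
st=monitor.state()
for v,dy in(((212/6+195,293/6+100),-.0425),((378/6+195,245/6+100),.0425)):
    _,K,R,t=S;C=-R.T@t;d=R.T@np.linalg.inv(K)@np.array([*v,1.]); l=(st['ee_pos'][0]-C[0])/d[0];print('tip at x',C+d*l); l=(.203-C[2])/d[2];print('tip at z',C+d*l)
E
```

```text
base scene exp [236.26430242 217.67518163] ring z.02 [235.23589131 211.0082643 ]
tablecorner [ 0.9471  0.7487 -0.0051] [0.4 0.4] [ 0.7 -0.2]
yknob [0.8256 0.17   0.0869] [-0.3 -0.2] [-0.5  0.1]
pink [0.6608 0.4105 0.0902] [-0.6 -0.4] [-0.8  0.1]
yellow2 [0.5345 0.4048 0.0932] [-0.2 -0.2] [-0.3  0. ]
shelf far+y [0.7302 0.3244 0.0532] [1.1 0.8] [ 1.8 -0.3]
shelf near+y [0.3947 0.3286 0.0548] [-0.6 -0.3] [-0.7  0.1]
shelf -y [ 0.3836 -0.2656  0.0517] [-1.3 -0.4] [-1.6 -0.1]
shelf far-y [ 0.72   -0.2717  0.062 ] [-1.4 -0.5] [-2.3 -0.1]
tip at x [0.56149132 0.06888272 0.24011204]
tip at z [0.50894232 0.09656459 0.203     ]
tip at x [0.56149132 0.16246885 0.23968087]
tip at z [0.50958821 0.19523402 0.203     ]
```

The picture shows the open finger tips about 37 mm higher than the reported TCP implies: tips at (212,293) and (378,245), knob top at (287,310). Shutting here will tell without risk. A stop at 26 mm means the knob is held, and a full close means the fingers are above it.

Call:
send_rows --moves '[[[0, 0, 0, 0, 0], [0, 0, 0, 0, 0], [0, 0, 0, 0, 0], [0, 0, 0, 0, 0], [0, 0, 0, 0, 0]]]' --squeeze 20

```text
t: 2.65
ee_pos: [0.5608, 0.1116, 0.189]
orientation: [-0.0, 0.0, 1.0, -0.0]
force: [0.3, -0.5, -0.4]
width: 0.141
```

```bash
python3 - <<'E'
from h import *
S=grab('scene');print(monitor.state()['width'],monitor.state()['ee_pos'])
cv2.imwrite('pics/g4.png',cv2.resize(S[0][100:200,195:295],(500,500),interpolation=4)[:,:,::-1])
E
```

```text
0.04878270439094296 [0.56076254 0.11159154 0.18896841]
```

View pics/g4.png

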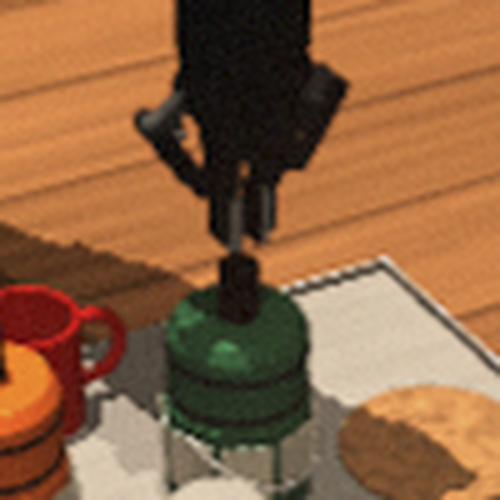

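The fingers shut fully, with their tips at (240,245) just above the knob top at (240,257), so the true height is about 39 mm above the reported one. I'll open, go down 3 cm and close again. A stop at 26 mm would confirm x and y too.

Call:
send_rows --moves '[[[8.5, 0, 0, 0, 0], [8.5, 0, 0, 0, 0], [8.5, 0, 0, 0, 0], [8.5, 0, 0, 1.5, 0], [8.5, 0, 0, 3, 0]]]'

```text
t: 3.2
ee_pos: [0.561, 0.1116, 0.1589]
orientation: [0.0, 0.0, 1.0, 0.0]
force: [1.0, -0.6, 0.0]
width: 0.89
```

Call:
send_rows --moves '[[[8.5, 0, 0, 0, 0], [0, 0, 0, 0, 0], [0, 0, 0, 0, 0], [0, 0, 0, 0, 0], [0, 0, 0, 0, 0]]]' --squeeze 20

```text
t: 3.7
ee_pos: [0.561, 0.1116, 0.1595]
orientation: [0.0, 0.0, 1.0, 0.0]
force: [-0.1, -1.0, 0.7]
width: 0.328
```

Call:
send_rows --moves '[[[0, 0, 0, 0, 0], [0, 0, 0, 0, 0]]]'

```text
t: 3.9
ee_pos: [0.5611, 0.1114, 0.1594]
orientation: [0.0, 0.0, 1.0, -0.0]
force: [-0.1, -2.7, 6.6]
width: 0.292
```

It stopped at 25 mm, so the fingers are on the knob and x and y are right. Only z is biased, by about +39 mm. I'll re-grip 1 cm lower for a full hold.

Call:
send_rows --moves '[[[4.5, 0, 0, 0, 0], [4.5, 0, 0, 0, 0], [4.5, 0, 0, 0.5, 0], [4.5, 0, 0, 1, 0], [4.5, 0, 0, 1, 0]]]'

```text
t: 4.4
ee_pos: [0.5603, 0.1115, 0.148]
orientation: [-0.001, 0.0, 1.0, -0.0]
force: [-0.6, 0.0, -0.1]
width: 0.53
```

Call:
send_rows --moves '[[[0, 0, 0, 0, 0], [0, 0, 0, 0, 0], [0, 0, 0, 0, 0], [0, 0, 0, 0, 0], [0, 0, 0, 0, 0]]]' --squeeze 40

```text
t: 4.9
ee_pos: [0.5608, 0.1113, 0.149]
orientation: [-0.0, 0.0, 1.0, -0.0]
force: [-0.5, -4.1, -2.3]
width: 0.289
```

```bash
python3 go.py 0.561 0.111 0.25
```

```text
t4.90 [0.5608 0.1113 0.149 ] shift cm [ -0.02  -0.03 -10.1 ] len 10.1 yaw -0.1 F [-0.5 -4.1 -2.3] w 0.289 j [-0.32  0.49  0.03  1.79 -0.02  0.86  1.28]
```

Call:
send_rows --moves '[[[0, 0, 0, -1, 0], [0, 0, 0, -2.5, 0], [0, 0, 0, -4.5, 0], [0, 0, 0, -7, 0], [0, 0, 0, -10, 0]]]'

```text
t: 5.4
ee_pos: [0.5604, 0.112, 0.2504]
orientation: [-0.0, 0.0, 1.0, 0.0]
force: [1.0, 0.4, -0.4]
width: 0.293
```

```bash
python3 - <<'E'
from h import *
S=grab('scene');from go import to
to(.5974,.2398,.25)
cv2.imwrite('pics/g5.png',cv2.resize(S[0][100:200,195:295],(500,500),interpolation=4)[:,:,::-1])
E
```

```text
t5.45 [0.5624 0.1125 0.2555] shift cm [-3.49 12.73  0.6 ] len 13.2 yaw -0.0 F [ 1.  -0.9  5.3] w 0.295 j [-0.33  0.37  0.04  1.67 -0.02  1.09  1.28]
```

View pics/g5.png

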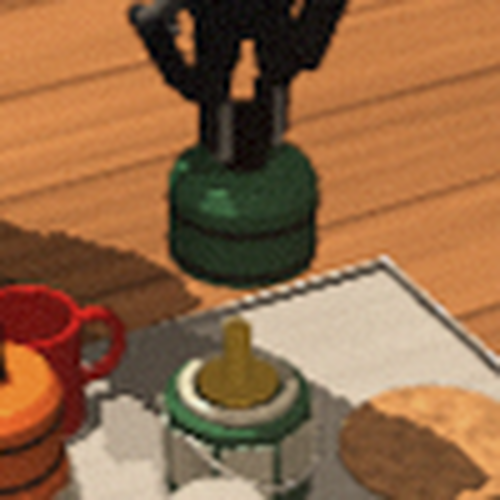

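The cap hangs upright in the grip at (240,215), and the holder's post is clear and undisturbed at (237,340). Now to the mat.

Call:
send_rows --moves '[[[0, -1, 3.5, 0, 0], [0, -2, 7.5, 0, 0], [0, -3, 11, 0, 0], [0, -3.5, 13, 0, 0], [0, -3.5, 13, 0, 0]]]'

```text
t: 5.95
ee_pos: [0.5954, 0.2456, 0.249]
orientation: [-0.0, -0.002, 1.0, 0.001]
force: [-1.1, -2.0, -2.0]
width: 0.294
```

Call:
send_rows --moves '[[[0, 0, 0, 4, 0], [0, 0, 0, 8, 0], [0, 0, 0, 12, 0], [0, 0, 0, 15, 0], [0, 0, 0, 16, 0]]]'

```text
t: 6.45
ee_pos: [0.5945, 0.2406, 0.0867]
orientation: [-0.002, 0.001, 1.0, -0.001]
force: [-0.7, -0.3, -1.6]
width: 0.288
```

Call:
send_rows --moves '[[[0, 0, 0, 0.3, 0], [0, 0, 0, 0.6, 0], [0, 0, 0, 0.6, 0]]]'

```text
t: 6.75
ee_pos: [0.5966, 0.2418, 0.0843]
orientation: [0.001, 0.0, 1.0, 0.0]
force: [-0.6, 0.1, -0.5]
width: 0.29
```

Call:
send_rows --moves '[[[0, 0, 0, 0.2, 0], [0, 0, 0, 0.4, 0], [0, 0, 0, 0.4, 0]]]'

```text
t: 7.05
ee_pos: [0.5971, 0.2414, 0.0817]
orientation: [0.001, 0.001, 1.0, 0.0]
force: [-6.8, -6.4, 27.3]
width: 0.29
```

Contact shows at 27 N upward, so I'll ease off and release.

Call:
send_rows --moves '[[[0, 0, 0, -0.2, 0], [4.5, 0, 0, -0.2, 0], [4.5, 0, 0, -0.2, 0], [5.5, 0, 0, -0.2, 0], [5.5, 0, 0, -0.2, 0]]]'

```text
t: 7.55
ee_pos: [0.5958, 0.2416, 0.0809]
orientation: [-0.0, 0.0, 1.0, -0.0]
force: [-0.3, -0.3, -0.1]
width: 0.645
```

Call:
send_rows --moves '[[[5.5, 0, 0, -2, 0], [5.5, 0, 0, -6, 0], [5.5, 0, 0, -10, 0], [5.5, 0, 0, -14, 0], [5.5, 0, 0, -14, 0]]]'

```text
t: 8.05
ee_pos: [0.5981, 0.2425, 0.2264]
orientation: [0.003, 0.0, 1.0, 0.002]
force: [1.2, 0.6, -0.4]
width: 0.643
```

```bash
python3 - <<'E'
from h import *
from go import to
S=grab('scene')
# post mask (yellow) near lantern
h=cv2.cvtColor(S[0],cv2.COLOR_RGB2HSV).astype(int)
m=((h[...,0]>18)&(h[...,0]<35)&(h[...,1]>140))[155:190,228:258]; y,x=np.nonzero(m); print('yellow', x.min()+228,x.max()+228,y.min()+155,y.max()+155)
top=x[y<y.min()+4].mean()+228; print('post top',top,y.min()+155,'plane .172',onplane(S,top,y.min()+155+1,.172),'exp',proj(S,(.5625,.1103,.172)))
to(.5625,.1108,.22)
cv2.imwrite('pics/g6.png',cv2.resize(S[0][100:220,195:315],(600,600),interpolation=4)[:,:,::-1])
for z in(.136,):
  print('knob expected on mat crop',(proj(S,(.5974,.2398,.148))-(195,100))*5)
E
```

```text
yellow 234 250 163 181
post top 242.14285714285714 163 plane .172 [0.55849971 0.10998337 0.172     ] exp [242.88664885 164.619074  ]
t8.10 [0.597  0.242  0.2235] shift cm [  3.44 -13.13   0.31] len 13.6 yaw -0.1 F [ 0.7  0.5 -0.3] w 0.646 j [-0.48  0.52  0.01  1.52 -0.01  1.1   1.1 ]
knob expected on mat crop [446.04885832 325.41142025]
```

View pics/g6.png

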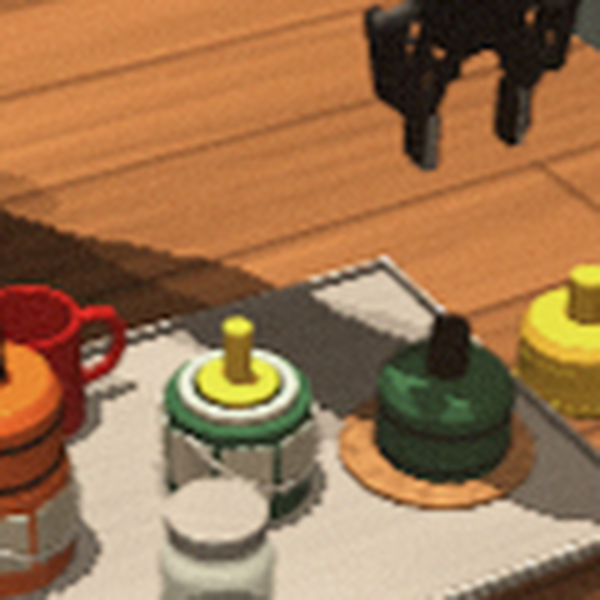

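The cap stands upright on the mat at (445,420), with its knob top within about 1 px of where it was predicted. The post is at (238,340), on the lantern axis. Next, the holder.

Call:
send_rows --moves '[[[5.5, 1, -4, 0, 0], [5.5, 2, -8, 0, 0], [5.5, 3, -12, 0, 0], [5.5, 3.5, -13.1, 0, 0], [5.5, 3.5, -13.1, 0, 0]]]'

```text
t: 8.6
ee_pos: [0.5602, 0.1086, 0.2204]
orientation: [-0.0, 0.002, 1.0, -0.0]
force: [1.0, 0.3, 0.3]
width: 0.646
```

Call:
send_rows --moves '[[[5.5, 0, 0, 4, 0], [5.5, 0, 0, 8, 0], [5.5, 0, 0, 10.5, 0], [5.5, 0, 0, 12, 0], [5.5, 0, 0, 12, 0]]]'

```text
t: 9.1
ee_pos: [0.5594, 0.1118, 0.0984]
orientation: [-0.002, -0.0, 1.0, -0.0]
force: [-0.5, -0.2, 0.7]
width: 0.645
```

Call:
send_rows --moves '[[[0, 0, 0, 0, 0], [0, 0, 0, 0, 0], [0, 0, 0, 0, 0], [0, 0, 0, 0, 0], [0, 0, 0, 0, 0]]]'

```text
t: 9.6
ee_pos: [0.5611, 0.1107, 0.1015]
orientation: [0.0, 0.0, 1.0, 0.0]
force: [-0.7, 0.3, 3.4]
width: 0.196
```

Call:
send_rows --moves '[[[0, 0, 0, -0.8, 0], [0, 0, 0, -2, 0], [0, 0, 0, -3.5, 0], [0, 0, 0, -5, 0], [0, 0, 0, -7, 0]]]'

```text
t: 10.1
ee_pos: [0.5606, 0.1105, 0.1723]
orientation: [-0.0, 0.0, 1.0, -0.0]
force: [0.1, 0.8, -0.5]
width: 0.199
```

Call:
send_rows --moves '[[[0, 0, 0, -3, 0], [0, 0, 0, -6, 0], [0, 0, 0, -9, 0], [0, 0, 0, -11, 0], [0, 0, 0, -11, 0]]]'

```text
t: 10.6
ee_pos: [0.5618, 0.1108, 0.2847]
orientation: [0.002, 0.0, 1.0, 0.001]
force: [-0.5, 0.1, -0.6]
width: 0.199
```

```bash
python3 - <<'E'
from h import *
from go import to
S=grab('scene')
h=cv2.cvtColor(S[0],cv2.COLOR_RGB2HSV).astype(int)
m=(((h[...,0]>18)&(h[...,0]<35)&(h[...,1]>140)).astype(np.uint8)*255); m[:,:215]=0;m[:,275:]=0;m[:60]=0;m[190:]=0
for c in cv2.findContours(m,0,1)[0]:
    if cv2.contourArea(c)>20: print('yellow blob',cv2.boundingRect(c),cv2.contourArea(c))
to(.518,-.182,.275)
E
```

```text
yellow blob (235, 108, 17, 20) 132.0
t10.65 [0.5612 0.1107 0.2828] shift cm [  4.3  -29.27   0.75] len 29.6 yaw -0.0 F [ 1.1  0.4 -1. ] w 0.196 j [-0.32  0.35  0.03  1.63 -0.01  1.15  1.28]
```

Call:
send_rows --moves '[[[0, 0.5, -4, 0, 0], [0, 1, -8.5, 0, 0], [0, 2, -13, 0, 0], [0, 3, -17.5, 0, 0], [0, 3.5, -22, 0, 0]]]'

```text
t: 11.15
ee_pos: [0.5241, -0.111, 0.2806]
orientation: [-0.001, 0.0, 1.0, 0.0]
force: [1.5, -1.6, -1.0]
width: 0.193
```

```bash
python3 go.py .518 -.182 .20
```

```text
t11.15 [ 0.5241 -0.111   0.2806] shift cm [ 0.6  -7.1   8.06] len 10.8 yaw -0.0 F [ 1.5 -1.6 -1. ] w 0.193 j [ 0.    0.29  0.12  1.73 -0.04  1.12  1.71]
```

Call:
send_rows --moves '[[[0, 0.6, -3.5, 0, 0], [0, 0.6, -7.1, 0, 0], [0, 0.6, -7.1, 2, 0], [0, 0.6, -7.1, 5, 0], [0, 0.6, -7.1, 8, 0]]]'

```text
t: 11.65
ee_pos: [0.5189, -0.1805, 0.1996]
orientation: [-0.0, 0.001, 1.0, 0.0]
force: [0.7, 0.4, -1.8]
width: 0.192
```

```bash
python3 - <<'E'
from h import *
from go import to
S=grab('scene');to(.518,-.182,.085)
cv2.imwrite('pics/g7.png',cv2.resize(S[0][110:240,95:225],(600,600),interpolation=4)[:,:,::-1])
k=600/130
print('spot',(proj(S,(.518,-.182,.054))-(95,110))*k)
E
```

```text
t11.70 [ 0.5168 -0.1796  0.195 ] shift cm [-0.19 -0.25 11.  ] len 11.0 yaw -0.0 F [-2.7  0.  -9. ] w 0.199 j [ 0.12  0.4   0.14  1.81 -0.07  0.95  1.86]
spot [254.75024103 493.92777687]
```

View pics/g7.png

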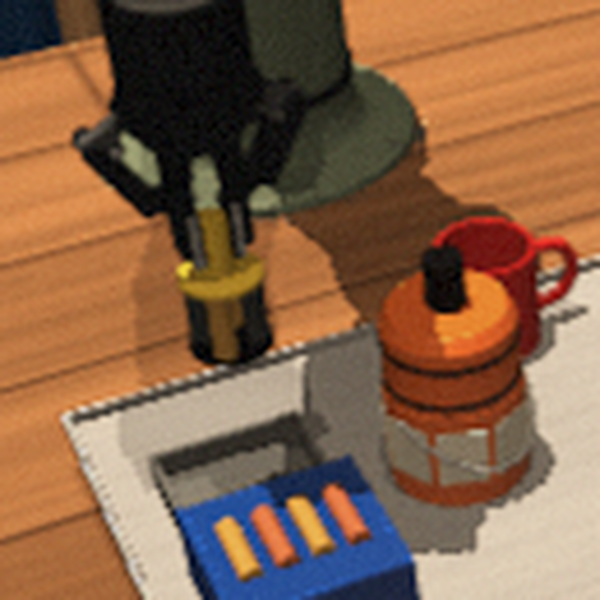

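The holder hangs upright at (228,310), above the tray. I'll check its underside pixel against the projection and go down to just above the rim.

Call:
send_rows --moves '[[[0, -0.1, -0.2, 3, 0], [0, -0.1, -0.2, 6, 0], [0, -0.1, -0.2, 8.5, 0], [0, -0.1, -0.2, 9.5, 0], [0, -0.1, -0.2, 9.5, 0]]]'

```text
t: 12.2
ee_pos: [0.5199, -0.1822, 0.1054]
orientation: [-0.001, 0.0, 1.0, 0.0]
force: [0.4, -0.1, -1.2]
width: 0.197
```

```bash
python3 - <<'E'
from h import *
from go import to
S=grab('scene');k=600/130
print('underside exp at last pic',(proj(S,(.517,-.180,.174))-(95,110))*k,'top disc',(proj(S,(.517,-.180,.226))-(95,110))*k)
to(.518,-.182,.0755)
E
```

```text
underside exp at last pic [230.66278471 343.80364828] top disc [218.08028198 273.51066451]
t12.25 [ 0.5206 -0.1824  0.1065] shift cm [0.26 0.04 3.1 ] len 3.1 yaw -0.0 F [ 0.4 -1.  -0. ] w 0.197 j [ 0.14  0.52  0.12  1.88 -0.09  0.75  1.88]
```

Expected underside (231,344) and top disc (218,274), observed about (231,345) and (221,277), so they agree. Lowering into the tray.

Call:
send_rows --moves '[[[0, 0.1, 0, 1, 0], [0, 0.1, 0, 2, 0], [0, 0.1, 0, 2.5, 0], [0, 0.1, 0, 2.7, 0], [0, 0.1, 0, 2.7, 0]]]'

```text
t: 12.75
ee_pos: [0.5195, -0.1824, 0.0788]
orientation: [-0.0, 0.0, 1.0, 0.0]
force: [-0.7, -1.0, -1.2]
width: 0.198
```

Call:
send_rows --moves '[[[0, 0, 0, 0.2, 0], [0, 0, 0, 0.2, 0]]]'

```text
t: 12.95
ee_pos: [0.52, -0.1827, 0.0775]
orientation: [0.0, 0.0, 1.0, -0.0]
force: [-1.4, -0.6, 4.2]
width: 0.194
```

Call:
send_rows --moves '[[[0, 0, 0, 0.15, 0], [0, 0, 0, 0.15, 0]]]'

```text
t: 13.15
ee_pos: [0.5204, -0.1831, 0.0771]
orientation: [0.001, 0.001, 1.0, -0.0]
force: [-6.0, -1.0, 23.2]
width: 0.191
```

Floor contact, at 23 N. Easing off, releasing and retreating straight up.

Call:
send_rows --moves '[[[0, 0, 0, -0.15, 0], [3.5, 0, 0, -0.15, 0], [3.5, 0, 0, -0.15, 0], [4.5, 0, 0, -0.15, 0], [4.5, 0, 0, -0.15, 0]]]'

```text
t: 13.65
ee_pos: [0.5195, -0.1823, 0.0769]
orientation: [-0.0, 0.0, 1.0, 0.0]
force: [-0.4, -1.4, 0.3]
width: 0.527
```

Call:
send_rows --moves '[[[4.5, 0, 0, -2, 0], [4.5, 0, 0, -6, 0], [4.5, 0, 0, -10, 0], [4.5, 0, 0, -14, 0], [4.5, 0, 0, -14, 0]]]'

```text
t: 14.15
ee_pos: [0.5217, -0.1831, 0.2219]
orientation: [0.004, 0.001, 1.0, -0.001]
force: [0.5, 0.2, 0.1]
width: 0.527
```

```bash
python3 - <<'E'
from h import *
from go import to
S=grab('scene');to(.518,-.182,.2)
cv2.imwrite('pics/g8.png',cv2.resize(S[0][130:250,105:305],(800,480),interpolation=4)[:,:,::-1])
for X in((.518,-.182,.106),(.518,-.182,.146),(.5974,.2398,.148),(.5974,.2398,.112)): print(X,(proj(S,X)-(105,130))*4)
E
```

```text
t14.20 [ 0.5207 -0.1827  0.2193] shift cm [0.28 0.07 1.93] len 1.9 yaw -0.0 F [-0.3  0.4 -0.7] w 0.529 j [ 0.12  0.38  0.15  1.78 -0.07  0.99  1.86]
(0.518, -0.182, 0.106) [171.09965828 294.33267269]
(0.518, -0.182, 0.146) [163.28964238 250.99312398]
(0.5974, 0.2398, 0.148) [716.83908665 140.3291362 ]
(0.5974, 0.2398, 0.112) [713.88467598 177.67744215]
```

View pics/g8.png

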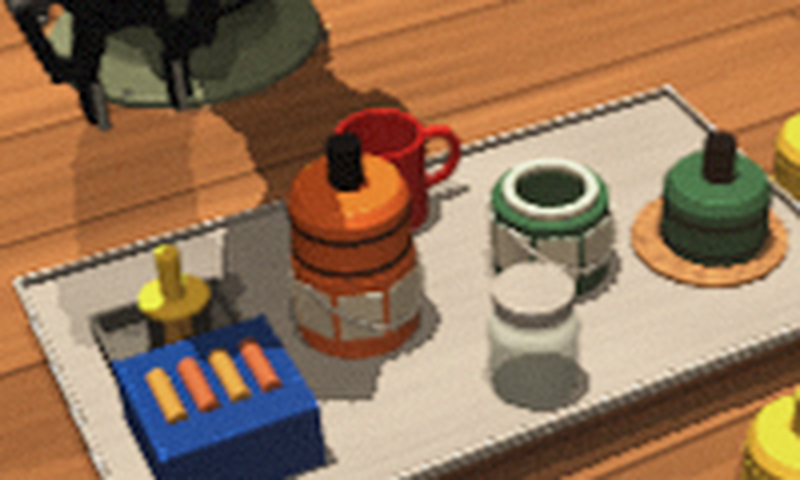

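The holder stands upright in the tray: disc (174,296) against (171,294) expected, post top (167,249) against (163,251). The cap stands on the mat with its knob top at (719,136) against (717,140). The gripper is clear, so I'm handing in.

```bash
python3 -c "
from h import *
print(robot.hand_in())"
```

```text
the job is handed in; nothing more can be done
None
```

I handed the job in at about 14 s of the 54 s allowed. The green cap stands knob up on the cork mat, and the battery holder stands upright in the open part of the caddy's tray. Both are released, with the gripper well clear above. The hand-in reports no verdict.

- **Last checks:** in the final scene picture, the cap's knob top and the holder's disc and post top were each about 1 native pixel (a few mm) from where they should be. Both stood upright. This was from the scene camera only, with no second look from above.
- **What disagreed:** the reported TCP height was about 39 mm lower than the cameras showed. The first close on the knob met nothing because of this. I checked it by closing on the knob again lower down, then allowed for the offset and confirmed both placings by contact force (27 N on the mat, 23 N on the tray floor).

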